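# Lock a phone-clamp bracket under the retaining bar of its curing cradle

### The arm

A 6-joint arm with a two-finger parallel gripper is mounted at the origin on a cart in front of the work surface, level with it; the furniture and walls round the work are solid. World frame = base frame: x ahead of the robot, y to its left, z up, the work surface at z = 0. Lengths are in m, angles in rad, forces in N, time in s.
With the tool pointing down it reaches from about 0.3 to 1 m from the base axis. Payload 5.1 kg.
Tool frame: the origin (TCP) lies between the finger pads; the fingertips stand 19 mm ahead of it and the grasp point (between the pads) is the TCP; z points along the fingers, y is the line along which they close (so a half turn about z gives the same grasp; the last joint's range is limited). The gripper opens to 95 mm and grips with 3 to 60 N. Pads are 20 mm wide; open, the fingers measure 119 mm over their backs; the gripper's body (75 mm by 180 mm) begins 59 mm behind the grasp point.
Start: joints at [1.075, 0.124, 1.65, -0, 1.367, -0.083], TCP at [0.261, 0.595, 0.234] pointing down, gripper open.
Joint ranges: [-2.61, 2.61], [-1.02, 2.33], [0.03, 2.71], [-1.35, 4.49], [0.32, 2.68], [-2.91, 2.91]. Speed limits (rad/s): [2.57, 2.57, 3.14, 3.14, 3.14, 3.14].

### API

Orientations are given as a unit quaternion [x, y, z, w].
In Python, from bench import arm gives the robot as it stands. The module is installed in compiled form; this text tells all that it offers.
- The arm moves only by the shell command python3 -m crank 'ROWS' [FORCE]. ROWS is JSON, one flat list of numbers, 7 for each row, row after row: the shift along the world's x, y, z in m, then the turn, a rotation vector about the world's x, y, z in degrees, then the closure, from -1 (fully open) to 1 (shut). A call has 1 to 10 rows; each row shifts and turns the commanded pose from where the row before left it; what a row does not reach is not made up. A row lasts 1/8 s, in which the tool goes at most 62.5 mm and 10.7 degrees, less where a joint would pass 70% of its speed; a pose out of reach is approached as far as the arm can. A call with a gripper value outside its range is refused whole. The fingers move at their own pace and stop on an object; FORCE is the grip in N (left out, the last holds). Time passes only in rows, so rows that do not move let the fingers close. It gives the time, the measured TCP pose, the force, the opening and the grip force at its end, in the units of the state.
- arm.get_obs(): the state, without advancing time (a new reading comes with each control period).
- arm.camera(name): name is "scene" or "top" or "wrist"; returns the picture (384x512x3 uint8, red, green, blue); there is no depth.
- arm.camera_params(name): a dict with "intrinsics" (3x3 intrinsics, pixels), "dist_coeffs" ([k1, k2, p1, p2, k3] as OpenCV has them; the pictures are not rectified), "R" (3x3) and "t" (3): a world point X has camera coordinates R X + t; the wrist camera has in their place "tool_from_camera" (4x4, takes a point from camera to tool coordinates, whose origin is the TCP and whose axes are the flange's). Camera axes: x right, y down, z forward; pixel columns grow to the right and rows downward; lengths in m; the calibration is good to about 2 mm. A picture is of the moment at which its call begins: read the wrist's pose just before it. camera_params takes no time and is no camera call.
- arm.close_job(): hands the job in; it is judged then, once.
The state is a dict: "time": time; "joint_pos": joint angles; "joint_velocities": joint speeds; "joint_efforts": joint torques, N m; "tool_pos": TCP position; "ee_rot": TCP orientation; "force": force on the tool from outside, world axes, zero at the start; "ft_torque": the same for the moment, N m; "grip_width": finger opening in m; "gripper_force": force on a finger pad.
Only numpy, scipy, OpenCV 4.12 (cv2) and the standard library are available. Lean on these libraries where they do the work, as an engineer would, in place of code of your own. Each camera call takes 0.05 s, during which the arm holds its last target. There are 200 camera calls.

### The job

The pads on this phone-clamp bracket have just been bonded and it must cure held down. Set the black H-shaped bracket that lies beside the cradle flat in the blue nest of the cradle, lay the aluminium retaining bar over it across the two dark posts with its thick end slid fully home under the roof of the keeper post, and swing the red-knobbed latch right across the thin tongue at the bar's other end until it stops. Leave the other things on the bench as they are.

Things in the scene. Friction and masses are not known exactly. Their poses are not given: they have to be found in the camera images.
- cradle: Curing cradle fixed to the bench: steel plate 140 (x) x 250 (y) mm on rubber feet, top at z 22 mm; origin on the bench under the plate's centre. Blue nest for the bracket in the middle; a dark steel post at each end (keeper -y, latch post +y). The bar goes along the cradle's y axis from post to post, above the bracket.
- keeper (a point): Middle of the keeper post's seat (cradle 0, -96, 58 mm), axes as the cradle. Post y -117 to -75. Cheeks leave a channel 27.6 mm wide along y, their tops flare out to z 79. Roof over y -117 to -98, underside at z 72, top 80; channel open above from y -98 to -75. End wall face at y -111 stops the bar.
- latch_seat (a point): Middle of the latch post's seat (cradle 0, 96, 58 mm), axes as the cradle. Post y 75 to 117; channel 27.6 mm wide along y between cheeks that reach only z 64, open at both ends.
- nest (a point): Centre of the nest's floor (cradle frame 0, 0, 22 mm), axes as the cradle. Blue side cheeks at y 36 to 52 and -52 to -36, inner faces at x +-32; blue end stops inner faces at y +-50; flared lips up to z 44. Nothing stands within y +-36, so the fingers have room beside the bracket's spine.
- bar_home (a point): Where the bar's origin is when the bar is fully home (cradle frame 0, 0, 52 mm), axes as the cradle: bar y along cradle y.
- latch (a joint): Angle of the steel quarter-turn latch on the latch post, about the cradle's z through cradle point (28, 97) mm. 0: arm points to the cradle's +y, clear of the bar; 1.571: to -x, across the bar, at its stop; negative: further open. Stays where left. Arm 14 wide, 35 long, z 66 to 74: it passes over the tongue only when the bar is down and home.
- latch_knob (a point): Middle of the red upright round knob on the latch arm: 14 mm diameter, 22 mm tall (cradle z 78 to 100), 28 mm from the pivot; its y axis points along the arm.
- bar: Loose aluminium bar, 220 (y) x 24 (x) mm, 0.22 kg; origin: centre of underside. Rubber pad z 0-6, y +-50; bar z 6-18 from y -110 (thick end, to keeper) to 88.5; then a step down to the thin tongue z 6-12, y 88.5-110 (latch end). Black grip on top 16 (x) x 54 (y) mm, z 18-44. Lay it about 18 mm to +y of home, slide to -y.
- bracket: Loose black phone-clamp bracket, H-shaped, lying flat: 94 mm long (its x), 58 mm wide (y), 28 mm high, 0.06 kg; origin at the centre of the underside. Spine 24 mm wide (y), 10 mm high, between two jaws 12 mm thick (x 35 to 47 and -47 to -35). Take it by the spine. In the nest its length lies along the cradle's y, either way round.
- glue_bottle: White glue bottle with a needle, 32 mm diameter, 101 mm tall; bystander, origin under its centre.
- screwdriver: Red precision screwdriver, 144 mm; bystander.
- cutters: Blue side cutters, 106 mm; bystander.
- board: Small green circuit board, 75 x 26 mm; bystander.
Not all that is in view belongs to the job. What is shaped like the bracket but orange or yellow is not meant.

How it is judged:
On the way, in this order (a step that is already met when the one before it is completed fails the run):
1. the bracket lies flat in the nest (horizontal distance between bracket and nest below 0.007 m and z of bracket in the frame of nest below 0.004 m and angle between the x axis of bracket and the y axis of cradle, either way round below 0.1 rad and angle between bracket's own z axis and vertical below 0.08 rad), for 0.2 s.
2. the bar lies across both posts, slid home under the keeper's roof (y of bar in the frame of bar_home below 0.004 m and distance between bar and bar_home below 0.006 m and angle between the y axis of bar and the y axis of cradle, either way round below 0.05 rad), for 0.2 s.
At the end, for the whole second after the job is handed in: Bracket flat in the nest (7 mm, 0.1 rad, either way round); bar on both posts within 6 mm of home, at most 4 mm short of the end wall and 2.5 mm high, level and in line within 0.05 rad; latch across the tongue (over 1.4 rad); bracket and bar at rest (all of step 1 and all of step 2 and z of bar in the frame of bar_home below 0.0025 m and angle between bar's own z axis and vertical below 0.05 rad and value of joint latch above 1.4 rad and linear speed of each of bar, bracket below 0.02 m/s); the robot touches nothing.
It fails at once if a bystander (glue bottle, screwdriver, cutters or circuit board) is pushed more than 3 cm away or the bottle is tipped over (distance of any of glue_bottle, screwdriver, cutters, board from where it was at the start of the episode above 0.03 m or angle between glue_bottle's own z axis and vertical above 0.5 rad).
It also fails if it takes over 61 s, if anything falls off the work surface, if the arm or the gripper's body presses on something with over 40 N, if the wrist force passes 120 N, or if a joint passes its speed limit or range.

## Working session

There is one attempt and no reset: what is moved stays moved. The work goes in short steps, Python scripts to look and compute and a shell command to move; the robot and the scene stay as the last step left them, time stands still between calls to the robot, and variables do not carry over. Pictures are saved under pics/ and viewed, at most 10 in all, crops included, and the job is handed in when it is done.

```bash
mkdir -p pics; cat > h.py <<'E'
import numpy as np, cv2
from bench import arm
from scipy.spatial.transform import Rotation as Ro
def save(n,f):
    im=arm.camera(n); cv2.imwrite('pics/'+f,im[:,:,::-1]); return im
def ray(n,px,obs=None):
    p=arm.camera_params(n); K=np.array(p['intrinsics']);D=np.array(p['dist_coeffs'])
    u=cv2.undistortPoints(np.array(px,float).reshape(-1,1,2),K,D).reshape(-1,2)
    d=np.c_[u,np.ones(len(u))]
    if n=='wrist':
        T=np.array(p['tool_from_camera']); o=obs or arm.get_obs()
        R=Ro.from_quat(o['ee_rot']).as_matrix()
        return R@T[:3,3]+np.array(o['tool_pos']), d@(R@T[:3,:3]).T
    R=np.array(p['R']);t=np.array(p['t'])
    return -R.T@t, d@R
def atz(n,px,z,obs=None):
    c,d=ray(n,px,obs); z=np.broadcast_to(z,len(d)); return c+d*((z-c[2])/d[:,2])[:,None]
def proj(n,X,obs=None):
    p=arm.camera_params(n); K=np.array(p['intrinsics']);D=np.array(p['dist_coeffs']); X=np.array(X,float).reshape(-1,3)
    if n=='wrist':
        T=np.array(p['tool_from_camera']);o=obs or arm.get_obs();M=np.eye(4);M[:3,:3]=Ro.from_quat(o['ee_rot']).as_matrix();M[:3,3]=o['tool_pos']
        M=np.linalg.inv(M@T);R,t=M[:3,:3],M[:3,3]
    else: R,t=np.array(p['R']),np.array(p['t'])
    return cv2.projectPoints(X,cv2.Rodrigues(R)[0],t,K,D)[0].reshape(-1,2)
E
python3 - <<'E'
from h import *
a=save('top','top0.png'); b=save('scene','scene0.png')
print(ray('top',[[256,192]]),ray('scene',[[256,192]]))
print(np.array(arm.camera_params('wrist')['tool_from_camera']).round(3))
print(arm.get_obs())
big=cv2.resize(a,(800,600),interpolation=cv2.INTER_CUBIC);cv2.imwrite('pics/top0b.png',big[:,:,::-1])
E
```

```text
(array([ 0.41611319, -0.04092898,  1.89292301]), array([[ 5.42177541e-02, -6.78163558e-06, -9.98601776e-01]])) (array([-0.70888665, -0.77127958,  1.18729462]), array([[ 0.68613038,  0.39648245, -0.61001776]]))
[[-0.    -0.972 -0.235  0.066]
 [ 1.    -0.    -0.     0.001]
 [ 0.    -0.235  0.972 -0.151]
 [ 0.     0.     0.     1.   ]]
{'time': 0.1, 'joint_pos': array([ 1.07541527e+00,  1.24424467e-01,  1.65152501e+00, -1.52890172e-06,
        1.36750671e+00, -8.25911240e-02]), 'joint_velocities': array([ 0.00020024, -0.00066045, -0.00366989,  0.00114814, -0.00239076,
       -0.00104065]), 'joint_efforts': array([ 1.90888049e-04, -4.18880224e+01, -3.61096215e+01,  7.76230660e-02,
        4.61653504e-02, -7.24347660e-05]), 'tool_pos': array([0.26052072, 0.59491411, 0.23252727]), 'ee_rot': array([ 2.04932477e-01,  9.78775670e-01, -8.93346688e-04, -2.64818991e-04]), 'force': array([-0.7932102 ,  0.21379216, -0.0539173 ]), 'ft_torque': array([ 0.01145395, -0.01246315,  0.00974745]), 'gripper_force': 0.0, 'grip_width': 0.0950728085450503}
```

View pics/top0b.png

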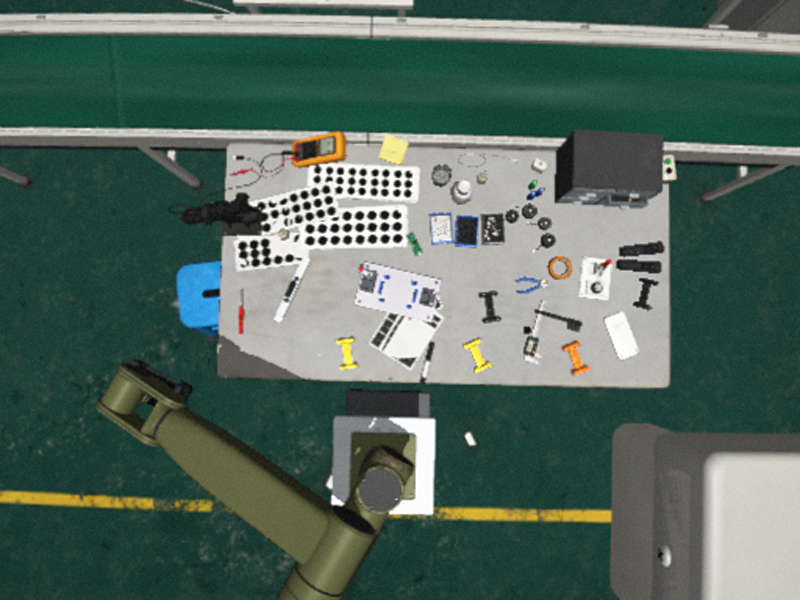

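View pics/scene0.png

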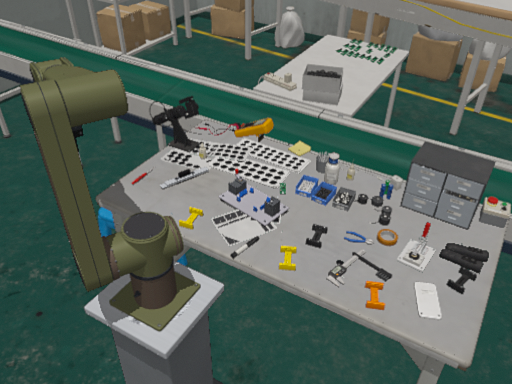

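The top view shows the cradle at about (397,290), enlarged pixels. The likely bar, light with a black grip, is at (292,290). There are two black H shapes: (489,306), next to the cradle, and (645,293), at the far right among other black parts. The yellow ones at (346,352) and (476,354) and the orange one at (575,357) are ruled out by colour. The one at (489,306) fits "beside the cradle", so I'll confirm it in a crop.

```bash
python3 - <<'E'
from h import *
a=cv2.imread('pics/top0.png')[155:225,145:345]
cv2.imwrite('pics/c1.png',cv2.resize(a,None,fx=4,fy=4,interpolation=cv2.INTER_CUBIC))
s=np.array([[397,290],[489,306],[645,293],[292,290]])*.64
print(atz('top',s,0.02).round(3))
E
```

```text
[[ 0.549 -0.031  0.02 ]
 [ 0.506 -0.321  0.02 ]
 [ 0.559 -0.817  0.02 ]
 [ 0.541  0.299  0.02 ]]
```

View pics/c1.png

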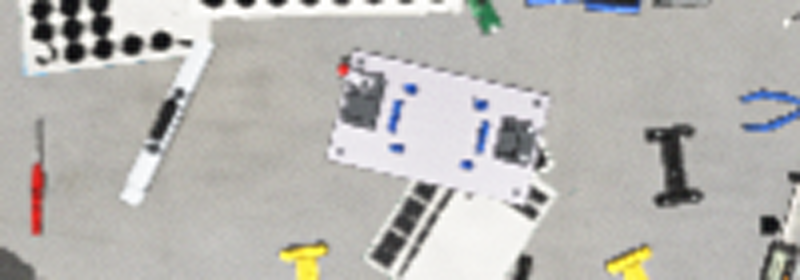

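The crop shows the near bracket as a clean black H at crop (675,165). The cradle's red latch knob is at (343,70), on its +y (left) end, and the bar with its black grip is at (165,120). Next I fly past the bar, cradle and bracket with the wrist camera.

```bash
python3 -m crank '[0.037,-0.036,0.01,0,0,-6,-1,0.037,-0.036,0.01,0,0,-6,-1,0.037,-0.036,0.01,0,0,-6,-1,0.037,-0.036,0.01,0,0,-6,-1,0.037,-0.036,0.01,0,0,-6,-1,0.037,-0.036,0.01,0,0,-6,-1,0.037,-0.036,0.01,0,0,-6,-1,0,0,0,0,0,0,-1,0,0,0,0,0,0,-1]'
python3 - <<'E'
from h import *
import pickle
print(np.array(arm.camera_params('wrist')['intrinsics']).round(1).tolist())
o=arm.get_obs(); save('wrist','w1.png'); pickle.dump(o,open('w1.p','wb')); print(o['tool_pos'],o['ee_rot'],o['joint_pos'])
E
```

```text
time: 1.23
tool_pos: [0.5194, 0.3434, 0.3029]
ee_rot: [0.542, 0.84, -0.0, -0.001]
force: [-1.1, -0.1, 0.4]
grip_width: 0.0948
gripper_force: 0.0
[[281.2, 0.0, 252.1], [0.0, 281.2, 193.4], [0.0, 0.0, 1.0]]
[0.51935691 0.34341916 0.30291744] [ 5.41987400e-01  8.40386322e-01 -4.42395266e-04 -5.39982875e-04] [4.97812168e-01 3.13272716e-02 1.63270308e+00 5.25549550e-04
 1.47885665e+00 7.25679158e-02]
```

View pics/w1.png

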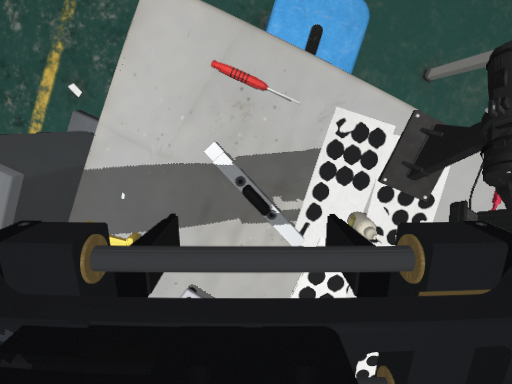

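The wrist view shows the bar from (211,148), a bright stepped square that is probably the tongue, to (298,240), with its grip at (257,200). The gripper hides everything below row 220. On to the cradle.

```bash
python3 -m crank '[0.002,-0.055,0,0,0,-4.7,-1,0.002,-0.055,0,0,0,-4.7,-1,0.002,-0.055,0,0,0,-4.7,-1,0.002,-0.055,0,0,0,-4.7,-1,0.002,-0.055,0,0,0,-4.7,-1,0.002,-0.055,0,0,0,-4.7,-1,0.002,-0.055,0,0,0,-4.7,-1,0.001,-0.053,0,0,0,-4.7,-1,0,0,0,0,0,0,-1,0,0,0,0,0,0,-1]'
python3 - <<'E'
from h import *
import pickle
o=arm.get_obs(); a=save('wrist','w2.png'); pickle.dump(o,open('w2.p','wb')); print(o['tool_pos'],o['ee_rot'])
cv2.imwrite('pics/w2b.png',cv2.resize(a[20:230,130:390],None,fx=2.85,fy=2.85,interpolation=cv2.INTER_CUBIC)[:,:,::-1])
E
```

```text
time: 2.52
tool_pos: [0.5346, -0.0933, 0.3032]
ee_rot: [0.783, 0.622, -0.0, -0.001]
force: [0.0, 0.6, 0.5]
grip_width: 0.0949
gripper_force: 0.0
[ 0.53464094 -0.09328239  0.30323416] [ 7.83365838e-01  6.21560692e-01 -1.43679194e-06 -5.20377878e-04]
```

View pics/w2b.png

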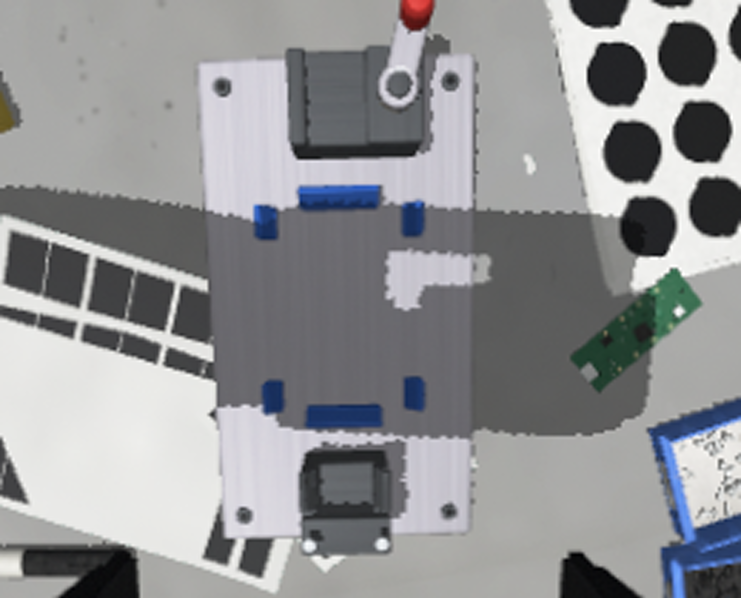

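The view shows plate corners at crop (199,63), (473,56), (468,535) and (222,536). The latch pivot is at (399,84), the knob at (417,10), and the keeper is at the bottom. Next I fit the cradle pose and turn to the bracket.

```bash
cat > fit.py <<'E'
from h import *
import pickle
from scipy.optimize import least_squares
o=pickle.load(open('w2.p','rb'))
C=lambda p:np.array(p,float)/2.85+[130,20]
px=C([[199,63],[473,56],[468,535],[222,536],[399,84],[299,190],[381,187],[306,426],[382,423]])
M=np.array([[-70,125,22],[70,125,22],[70,-125,22],[-70,-125,22],[28,97,75]])/1000
def f(v,m=M):
    c,s=np.cos(v[2]),np.sin(v[2]); return np.c_[m[:,0]*c-m[:,1]*s+v[0],m[:,0]*s+m[:,1]*c+v[1],m[:,2]]
r=least_squares(lambda v:(proj('wrist',f(v),o)-px[:5]).ravel(),[.549,-.031,-.23])
print('cradle',r.x.round(4),np.degrees(r.x[2]).round(2)); print(r.fun.reshape(-1,2).round(1).tolist())
k=atz('wrist',C([[417,10]]),.1,o)[0]
c,s=np.cos(r.x[2]),np.sin(r.x[2]); d=k[:2]-r.x[:2]; print('knob in cradle',np.array([[c,s],[-s,c]])@d)
# top-camera check
t=atz('top',np.array([[355,50],[548,95],[525,205],[330,158]])/4+[145,155],.022); print(t.mean(0))
# bracket from top
b=atz('top',np.array([[670,132],[681,200]])/4+[145,155],.028); print(b,b.mean(0))
E
python3 fit.py
```

```text
cradle [ 0.5442 -0.0327 -0.2122] -12.16
[[-1.2, -1.4], [1.2, -1.0], [0.5, 0.4], [-0.4, 1.5], [-0.1, 0.9]]
knob in cradle [0.03403341 0.12005548]
[ 0.54349956 -0.03469864  0.022     ]
[[ 0.54386276 -0.31670601  0.028     ]
 [ 0.46111132 -0.33144682  0.028     ]] [ 0.50248704 -0.32407641  0.028     ]
```

```bash
python3 -m crank '[-0.012,-0.03,-0.006,0,0,-8.4,-1,-0.012,-0.03,-0.006,0,0,-8.4,-1,-0.012,-0.03,-0.006,0,0,-8.4,-1,-0.012,-0.03,-0.006,0,0,-8.4,-1,-0.012,-0.03,-0.006,0,0,-8.4,-1,-0.012,-0.03,-0.006,0,0,-8.4,-1,-0.012,-0.03,-0.006,0,0,-8.4,-1,-0.012,-0.03,-0.006,0,0,-8.4,-1,0,0,0,0,0,0,-1,0,0,0,0,0,0,-1]'
python3 - <<'E'
from h import *
import pickle
o=arm.get_obs(); a=save('wrist','w3.png'); pickle.dump(o,open('w3.p','wb')); print(o['tool_pos'],o['ee_rot'])
cv2.imwrite('pics/w3b.png',cv2.resize(a[20:230,130:390],None,fx=2.85,fy=2.85,interpolation=cv2.INTER_CUBIC)[:,:,::-1])
E
```

```text
time: 3.82
tool_pos: [0.4396, -0.3332, 0.2558]
ee_rot: [0.996, 0.085, 0.0, -0.0]
force: [0.2, 0.5, -0.8]
grip_width: 0.095
gripper_force: 0.0
[ 0.43961801 -0.33317642  0.25578004] [ 9.96386889e-01  8.49298261e-02  1.83679440e-04 -2.40172778e-04]
```

View pics/w3b.png

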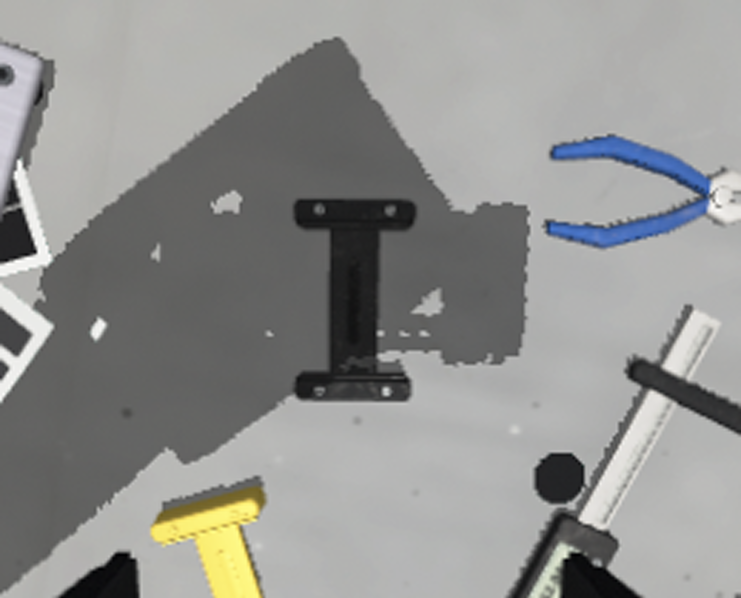

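The near black H is confirmed, with jaws at crop (355,199) and (353,400) and spine centre at (354,290). The yellow bracket at (210,510) and the cutters at (610,190) are clear of the fingers.

```bash
python3 - <<'E'
from h import *
import pickle
o=pickle.load(open('w3.p','rb'))
C=lambda p:np.array(p,float)/2.85+[130,20]
e=atz('wrist',C([[355,199],[353,400],[295,200],[415,200],[295,399],[411,399]]),.028,o)
print(e.round(4),np.linalg.norm(e[0]-e[1]),np.linalg.norm(e[2]-e[3]))
c=e[2:].mean(0); d=e[0]-e[1]; a=np.degrees(np.arctan2(d[1],d[0])); print('bracket',c,a)
s=atz('wrist',C([[330,290],[379,290]]),.01,o); print('spine',s,s.mean(0))
R=Ro.from_quat(o['ee_rot']).as_matrix(); print('phi',np.degrees(np.arctan2(R[1,1],R[0,1])), 'delta',c-o['tool_pos'])
E
```

```text
[[ 0.5488 -0.3169  0.028 ]
 [ 0.4593 -0.3314  0.028 ]
 [ 0.5439 -0.2903  0.028 ]
 [ 0.553  -0.3435  0.028 ]
 [ 0.4552 -0.3043  0.028 ]
 [ 0.4645 -0.3584  0.028 ]] 0.09063469930182963 0.05392751385349724
bracket [ 0.50412272 -0.32411988  0.028     ] 9.236873585750777
spine [[ 0.50761487 -0.31191711  0.01      ]
 [ 0.51160341 -0.33515186  0.01      ]] [ 0.50960914 -0.32353449  0.01      ]
phi -80.25601512380493 delta [ 0.06450471  0.00905654 -0.22778004]
```

```bash
python3 -m crank '[0.022,0.003,-0.045,0,0,-0.5,-1,0.022,0.003,-0.045,0,0,0,-1,0.02,0.003,-0.045,0,0,0,-1,0,0,-0.045,0,0,0,-1,0,0,-0.035,0,0,0,-1,0,0,-0.015,0,0,0,-1,0,0,0,0,0,0,-1]'
```

```text
time: 4.75
tool_pos: [0.5029, -0.3247, 0.0253]
ee_rot: [0.997, 0.08, -0.0, -0.0]
force: [-0.1, -0.4, 0.4]
grip_width: 0.095
gripper_force: 0.0
```

```bash
python3 -m crank '[0.001,0.001,-0.0035,0,0,0,-1,0,0,0,0,0,0,1,0,0,0,0,0,0,1,0,0,0,0,0,0,1,0,0,0,0,0,0,1,0,0,0,0,0,0,1,0,0,0,0,0,0,1,0,0,0,0,0,0,1]' 20
```

```text
time: 5.75
tool_pos: [0.5038, -0.3246, 0.0221]
ee_rot: [0.997, 0.079, -0.0, -0.0]
force: [0.0, -0.3, 0.3]
grip_width: 0.0307
gripper_force: 0.0
```

```bash
python3 -m crank '[0,0,0,0,0,0,1,0,0,0,0,0,0,1,0,0,0,0,0,0,1]'
```

```text
time: 6.12
tool_pos: [0.5038, -0.3246, 0.0221]
ee_rot: [0.997, 0.079, -0.0, -0.0]
force: [-0.4, 0.7, -0.2]
grip_width: 0.024
gripper_force: 20.0
```

```bash
python3 -m crank '[0,0,0.05,0,0,0,1,0,0,0.05,0,0,0,1,0.005,0.036,0.03,0,0,8.6,1,0.005,0.036,0,0,0,8.6,1,0.005,0.036,0,0,0,8.6,1,0.005,0.036,0,0,0,8.6,1,0.005,0.036,0,0,0,8.6,1,0.005,0.036,0,0,0,8.6,1,0.005,0.037,0,0,0,8.6,1,0.005,0.037,0,0,0,8.5,1]'
python3 -m crank '[0,0,0,0,0,0,1,0,0,0,0,0,0,1]'
python3 - <<'E'
from h import *
import pickle
o=arm.get_obs(); a=save('wrist','w4.png'); pickle.dump(o,open('w4.p','wb')); print(o['tool_pos'])
R=Ro.from_quat(o['ee_rot']).as_matrix(); print('phi',np.degrees(np.arctan2(R[1,1],R[0,1])),R[:,2])
print(proj('wrist',np.array(o['tool_pos'])+np.array([0,0,.006])+R[:,0]*.047,o))
p=save('top','top4.png')[150:230,200:310]
x=cv2.resize(a[0:300,100:400],(600,600));
y=cv2.resize(p,None,fx=7,fy=7,interpolation=cv2.INTER_CUBIC)
cv2.imwrite('pics/w4b.png',x[:,:,::-1]);cv2.imwrite('pics/t4b.png',y[:,:,::-1])
E
```

```text
time: 7.38
tool_pos: [0.5437, -0.0334, 0.1521]
ee_rot: [0.777, 0.63, -0.0, -0.0]
force: [-0.5, 0.5, -0.0]
grip_width: 0.0237
gripper_force: 20.0
time: 7.62
tool_pos: [0.5436, -0.0349, 0.152]
ee_rot: [0.779, 0.627, -0.0, 0.0]
force: [0.4, -0.3, -1.1]
grip_width: 0.0238
gripper_force: 20.0
[ 0.54364746 -0.03485636  0.15202317]
phi -12.28625449616684 [-2.54345103e-04 -3.85343365e-04 -9.99999893e-01]
[[251.96221139 163.95670562]]
```

View pics/w4b.png

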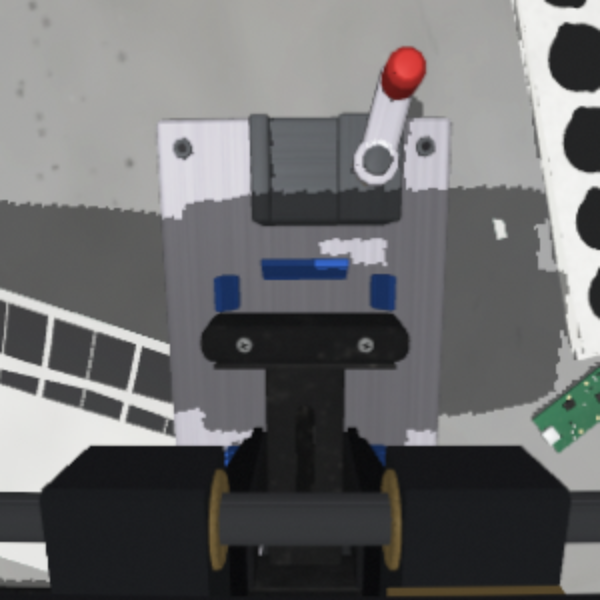

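The view shows the bracket's far jaw edge at crop row 314, centred at column 305. Plate corners are at (158,122) and (450,117) and the pivot at (376,162), so I can measure the bracket's slip in the grip and recheck the cradle.

```bash
python3 - <<'E'
from h import *
import pickle
o=pickle.load(open('w4.p','rb'))
C=lambda p:np.array(p,float)/2+[100,0]
t=np.array(o['tool_pos']);R=Ro.from_quat(o['ee_rot']).as_matrix()
e=atz('wrist',C([[305,314],[203,340],[409,340]]),t[2]+.006,o); print('jaw in tool',((e-t)@R).round(4))
v=[.5442,-.0327,np.radians(-12.16)];c,s=np.cos(v[2]),np.sin(v[2])
def cr(p):return (np.array(p)[:,:2]-v[:2])@np.array([[c,-s],[s,c]])
print('plate',cr(atz('wrist',C([[158,122],[450,117]]),.022,o)).round(4))
print('pivot',cr(atz('wrist',C([[376,162]]),.074,o)).round(4))
print('knob top',cr(atz('wrist',C([[404,66]]),.1,o)).round(4))
print('tcp in cradle',cr([t]).round(4))
E
```

```text
jaw in tool [[ 0.0506  0.0003 -0.006 ]
 [ 0.0439 -0.0263 -0.006 ]
 [ 0.0439  0.0273 -0.006 ]]
plate [[-0.0684  0.1237]
 [ 0.0681  0.1255]]
pivot [[0.0277 0.0976]]
knob top [[0.0333 0.1244]]
tcp in cradle [[-0.0001 -0.0022]]
```

```bash
python3 -m crank '[0,0,-0.04,0,0,0,1,0,0,-0.035,0,0,0,1,0,0,-0.01,0,0,0,1,0,0,-0.006,0,0,0,1,0,0,-0.006,0,0,0,1,0,0,0,0,0,0,1]'
python3 - <<'E'
from h import *
import pickle
o=arm.get_obs(); a=save('wrist','w5.png'); pickle.dump(o,open('w5.p','wb')); print(o['tool_pos'],o['force'])
cv2.imwrite('pics/w5b.png',cv2.resize(a[50:230,150:350],(800,720),interpolation=cv2.INTER_CUBIC)[:540,:,::-1])
E
```

```text
time: 8.48
tool_pos: [0.5442, -0.0347, 0.0558]
ee_rot: [0.779, 0.628, 0.0, 0.0]
force: [-0.4, -0.0, -1.0]
grip_width: 0.0237
gripper_force: 20.0
[ 0.54424793 -0.03474667  0.05577611] [-0.3739347  -0.04566154 -1.03430528]
```

View pics/w5b.png

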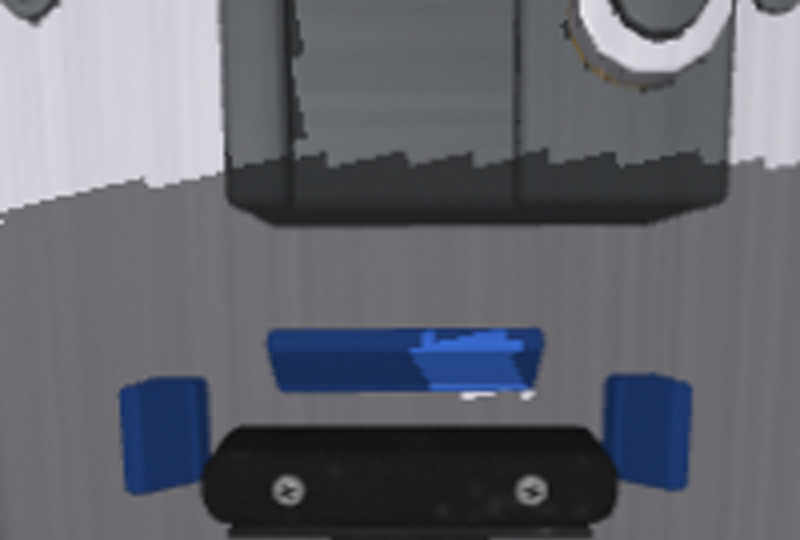

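```bash
python3 - <<'E'
from h import *
import pickle
o=pickle.load(open('w5.p','rb'))
C=lambda p:np.array(p,float)/4+[150,50]
v=[.5442,-.0327,np.radians(-12.16)];c,s=np.cos(v[2]),np.sin(v[2])
def cr(p):return (np.array(p)[:,:2]-v[:2])@np.array([[c,-s],[s,c]])
t=np.array(o['tool_pos']);print('tcp',cr([t]))
for z in (t[2]+.006,t[2]+.004): print('jaw',cr(atz('wrist',C([[410,427],[203,490],[617,490]]),z,o)).round(4))
for z in (.022,.036,.044): print('stop',z,cr(atz('wrist',C([[405,392],[405,350],[405,328]]),z,o)).round(4))
for z in (.022,.044): print('cheek in',z,cr(atz('wrist',C([[208,450],[605,450]]),z,o)).round(4))
E
```

```text
tcp [[ 0.00047797 -0.00199066]]
jaw [[ 0.0008  0.0487]
 [-0.0262  0.0406]
 [ 0.0278  0.0405]]
jaw [[ 0.0008  0.0485]
 [-0.0265  0.0403]
 [ 0.0282  0.0402]]
stop 0.022 [[0.0001 0.0501]
 [0.0001 0.0568]
 [0.0001 0.0603]]
stop 0.036 [[0.0001 0.0512]
 [0.0001 0.0574]
 [0.0001 0.0606]]
stop 0.044 [[0.0001 0.0518]
 [0.0002 0.0577]
 [0.0002 0.0608]]
cheek in 0.022 [[-0.0324  0.0407]
 [ 0.033   0.0406]]
cheek in 0.044 [[-0.0285  0.0435]
 [ 0.0291  0.0434]]
```

The jaw sits midway between the blue cheeks and about 2 mm towards +y. I shift it by -2 mm, lower it, and open only partly: nothing stands beside the spine, but the fingers are 119 mm over their backs.

```bash
python3 -m crank '[-0.001,-0.002,-0.004,0,0,0,1,0,0,-0.004,0,0,0,1,0,0,-0.003,0,0,0,1,0,0,0,0,0,0,1]'
```

```text
time: 9.02
tool_pos: [0.5434, -0.0359, 0.0444]
ee_rot: [0.778, 0.628, 0.001, 0.0]
force: [0.8, 4.7, 1.4]
grip_width: 0.0234
gripper_force: 20.0
```

```bash
python3 -m crank '[0,0.001,0,0,0,0,1,0,0,0,0,0,0,-0.2,0,0,0,0,0,0,-0.2,0,0,0,0,0,0,-0.2,0,0,0,0,0,0,-0.2]'
python3 -m crank '[0,0,0.04,0,0,0,-0.2,0,0,0.05,0,0,0,-0.2,0,-0.02,0.05,0,0,0,-0.2,0,-0.02,0.03,0,0,0,-0.2,0,0,0,0,0,0,-0.5,0,0,0,0,0,0,-0.5]'
python3 - <<'E'
from h import *
import pickle
o=arm.get_obs(); a=save('wrist','w6.png'); pickle.dump(o,open('w6.p','wb')); print(o['tool_pos'],o['force'])
cv2.imwrite('pics/w6b.png',cv2.resize(a[20:240,130:390],None,fx=2.7,fy=2.7,interpolation=cv2.INTER_CUBIC)[:,:,::-1])
E
```

```text
time: 9.65
tool_pos: [0.5427, -0.0358, 0.0441]
ee_rot: [0.779, 0.628, -0.0, -0.0]
force: [0.7, -0.1, -1.2]
grip_width: 0.0555
gripper_force: 0.0
time: 10.4
tool_pos: [0.542, -0.0752, 0.2126]
ee_rot: [0.779, 0.628, -0.001, -0.001]
force: [-1.3, 0.0, -0.5]
grip_width: 0.0695
gripper_force: 0.0
[ 0.5420101  -0.07520678  0.21260441] [-1.29432882  0.02934092 -0.53843629]
```

View pics/w6b.png

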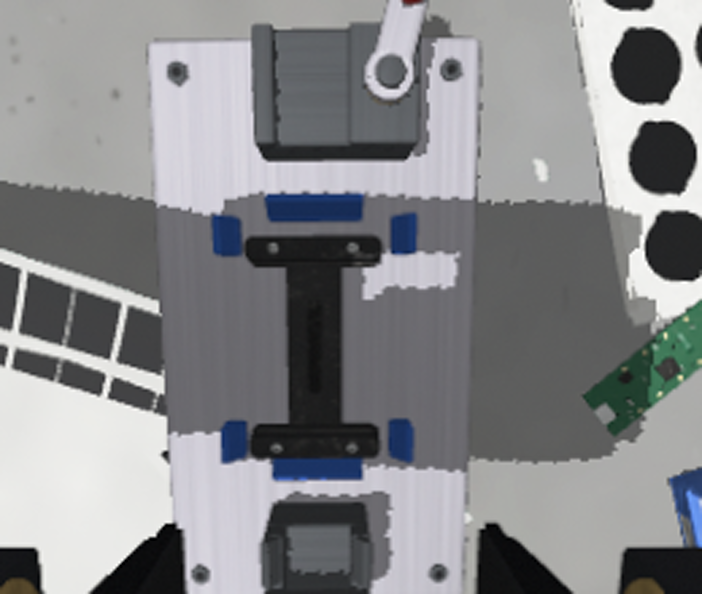

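The bracket lies between the cheeks, with its jaws spanning rows 237 to 458 between the stops at 219 and 460. It looks biased towards -y, so I check numerically.

```bash
python3 - <<'E'
from h import *
import pickle
o=pickle.load(open('w6.p','rb'))
C=lambda p:np.array(p,float)/2.7+[130,20]
v=[.5442,-.0327,np.radians(-12.16)];c,s=np.cos(v[2]),np.sin(v[2])
def cr(p):return (np.array(p)[:,:2]-v[:2])@np.array([[c,-s],[s,c]])
print('jaws',cr(atz('wrist',C([[313,237],[315,458],[246,251],[382,249],[250,441],[380,441]]),.05,o)).round(4))
print('bolts',cr(atz('wrist',C([[273,248],[353,246],[280,449],[352,448]]),.05,o)).round(4))
print('stops',cr(atz('wrist',C([[314,219]]),.022,o)),cr(atz('wrist',C([[318,460]]),.04,o)))
print('plate',cr(atz('wrist',C([[149,40],[480,37]]),.022,o)))
print('pivot',cr(atz('wrist',C([[391,70]]),.075,o)))
# bar: rough from w1
o=pickle.load(open('w1.p','rb')); p=[[205,149],[222,143],[291,243],[303,240],[257,200],[212,148]]
print(atz('wrist',p,.018,o).round(4))
E
```

```text
jaws [[-0.0002  0.0429]
 [ 0.     -0.0472]
 [-0.027   0.0376]
 [ 0.0273  0.0383]
 [-0.0273 -0.0398]
 [ 0.0274 -0.0399]]
bolts [[-0.0162  0.0387]
 [ 0.0157  0.0394]
 [-0.0147 -0.0433]
 [ 0.0157 -0.0429]]
stops [[-0.00043573  0.0520836 ]] [[ 0.00107959 -0.05036211]]
plate [[-0.06853488  0.12456488]
 [ 0.06867131  0.12512455]]
pivot [[0.02817323 0.09846314]]
[[0.4397 0.3415 0.018 ]
 [0.4601 0.3607 0.018 ]
 [0.6291 0.2565 0.018 ]
 [0.645  0.2696 0.018 ]
 [0.5465 0.3007 0.018 ]
 [0.449  0.3473 0.018 ]]
```

The bracket is flat and about 2 mm off centre in y (limit 7), with the angle fine. Now the bar, viewed from close by with the tool yaw matched to it.

```bash
python3 -m crank '[0.008,0.0434,0.005,0,0,9.6,-1,0.008,0.0434,0.005,0,0,9.6,-1,0.008,0.0434,0.005,0,0,9.6,-1,0.008,0.0434,0.005,0,0,9.6,-1,0.008,0.0434,0.005,0,0,9.6,-1,0.008,0.0434,0.005,0,0,9.6,-1,0.008,0.0434,0.005,0,0,9.6,-1,0.008,0.0434,0.002,0,0,9.6,-1,0,0,0,0,0,0,-1,0,0,0,0,0,0,-1]'
python3 - <<'E'
from h import *
import pickle
o=arm.get_obs(); a=save('wrist','w7.png'); pickle.dump(o,open('w7.p','wb')); print(o['tool_pos'],o['ee_rot'])
cv2.imwrite('pics/w7b.png',cv2.resize(a[10:235,110:410],None,fx=2.66,fy=2.66,interpolation=cv2.INTER_CUBIC)[:,:,::-1])
E
```

```text
time: 11.7
tool_pos: [0.6058, 0.2714, 0.249]
ee_rot: [0.22, 0.975, -0.001, -0.001]
force: [0.2, 0.6, 0.2]
grip_width: 0.0954
gripper_force: 0.0
[0.60580644 0.27143895 0.24901769] [ 0.22045373  0.97539587 -0.00109617 -0.00135837]
```

View pics/w7b.png

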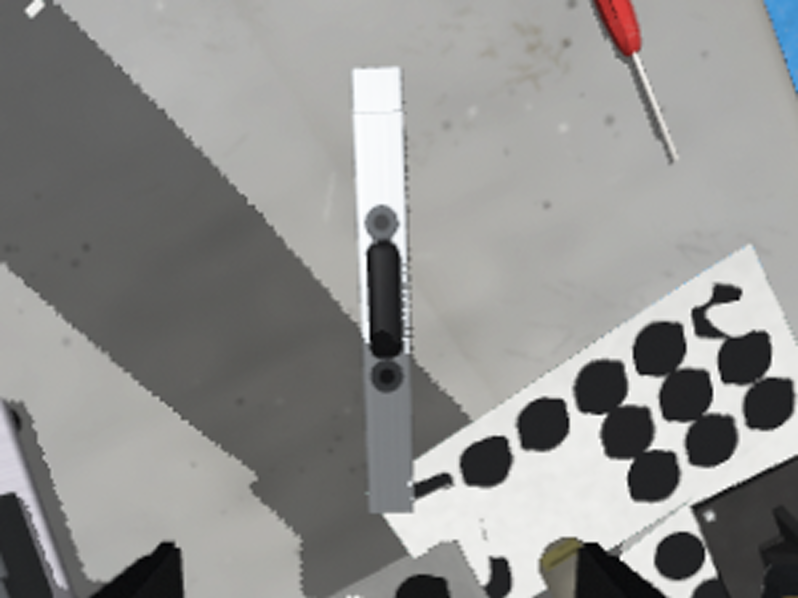

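The tongue, with its step line at row 112, is at the top end (67). The thick end is at row 512, the grip spans rows 241 to 357 around column 384, and the glue bottle's top is near (570,555).

```bash
python3 - <<'E'
from h import *
import pickle
from scipy.optimize import least_squares
o=pickle.load(open('w7.p','rb'))
C=lambda p:np.array(p,float)/2.66+[110,10]
px=C([[353,69],[401,67],[370,513],[413,511],[355,112],[404,112]])
M=np.array([[-12,110,12],[12,110,12],[-12,-110,18],[12,-110,18],[-12,88.5,18],[12,88.5,18]])/1000
def f(v,m=M):
    c,s=np.cos(v[2]),np.sin(v[2]); return np.c_[m[:,0]*c-m[:,1]*s+v[0],m[:,0]*s+m[:,1]*c+v[1],m[:,2]]
r=least_squares(lambda v:(proj('wrist',f(v),o)-px).ravel(),[.547,.3,1.13])
print('bar',r.x,np.degrees(r.x[2])); print(r.fun.reshape(-1,2).round(1).tolist())
g=atz('wrist',C([[384,241],[385,335]]),.044,o); print('grip',g)
b=atz('wrist',C([[570,555]]),.09,o)[0];print('bottle',b)
R=Ro.from_quat(o['ee_rot']).as_matrix(); print('phi',np.degrees(np.arctan2(R[1,1],R[0,1])),R[:,2])
d=np.r_[r.x[:2],.037]-o['tool_pos'];print('d',d,'bottle in tool at grasp',(b[:2]-r.x[:2])@R[:2,:2])
E
```

```text
bar [0.54454899 0.30437623 1.16000338] 66.46329784425484
[[-0.2, -0.5], [0.6, -0.4], [-0.4, 0.9], [0.5, 1.1], [-0.5, 0.0], [0.1, -0.7]]
grip [[0.52027899 0.31522175 0.044     ]
 [0.55866289 0.2975195  0.044     ]]
bottle [0.67694407 0.33056007 0.09      ]
phi 64.52876236773969 [-0.0031332  -0.00153948 -0.99999391]
d [-0.06125746  0.03293728 -0.21201769] bottle in tool at grasp [-0.10826515  0.08057606]
```

```bash
python3 -m crank '[-0.02,0.011,-0.045,0,0,1,-1,-0.02,0.011,-0.045,0,0,0.9,-1,-0.021,0.011,-0.045,0,0,0,-1,0,0,-0.045,0,0,0,-1,0,0,-0.02,0,0,0,-1,0,0,-0.009,0,0,0,-1,0,0,0,0,0,0,-1]'
```

```text
time: 12.62
tool_pos: [0.5467, 0.3044, 0.043]
ee_rot: [0.205, 0.979, 0.0, 0.0]
force: [-0.4, 0.5, 0.6]
grip_width: 0.0952
gripper_force: 0.0
```

```bash
python3 -m crank '[-0.002,0,-0.003,0,0,0,1,0,0,0,0,0,0,1,0,0,0,0,0,0,1,0,0,0,0,0,0,1,0,0,0,0,0,0,1,0,0,0,0,0,0,1,0,0,0,0,0,0,1,0,0,0,0,0,0,1,0,0,0,0,0,0,1,0,0,0,0,0,0,1]' 45
```

```text
time: 13.88
tool_pos: [0.5436, 0.3043, 0.039]
ee_rot: [0.204, 0.979, -0.0, -0.0]
force: [0.5, -1.0, 0.3]
grip_width: 0.0157
gripper_force: 45.0
```

```bash
python3 -m crank '[0,0,0.045,0,0,0,1,0,0,0.045,0,0,0,1,0,0,0.04,0,0,0,1,0,0,0,0,0,0,1]'
python3 -m crank '[0.0005,-0.04,0,0,0,-9.8,1,0.0005,-0.04,0,0,0,-9.8,1,0.0005,-0.04,0,0,0,-9.8,1,0.0005,-0.04,0,0,0,-9.8,1,0.0005,-0.04,0,0,0,-9.8,1,0.0005,-0.04,0,0,0,-9.8,1,0.0005,-0.04,0,0,0,-9.8,1,0.0005,-0.04,0,0,0,-10,1,0,0,0,0,0,0,1,0,0,0,0,0,0,1]'
python3 - <<'E'
from h import *
import pickle
o=arm.get_obs(); a=save('wrist','w8.png'); pickle.dump(o,open('w8.p','wb'))
cv2.imwrite('pics/w8b.png',cv2.resize(a[0:235,130:380],None,fx=2.5,fy=2.5,interpolation=cv2.INTER_CUBIC)[:,:,::-1])
t=np.array(o['tool_pos']);R=Ro.from_quat(o['ee_rot']).as_matrix(); print('phi',np.degrees(np.arctan2(R[1,1],R[0,1])),R[:,2])
v=[.5442,-.0327,np.radians(-12.16)];c,s=np.cos(v[2]),np.sin(v[2])
print('tcp cr',(t[:2]-v[:2])@np.array([[c,-s],[s,c]]),t)
# predicted pixels of the bar tongue corners if origin at TCP
for y,z in((.110,.012),(.0885,.018)):
    for x in(-.012,.012): print(y,x,proj('wrist',t+[0,0,-.039+z]+R[:,0]*y+R[:,1]*x,o).round(1))
E
```

```text
time: 14.38
tool_pos: [0.5459, 0.3057, 0.1733]
ee_rot: [0.204, 0.979, 0.003, 0.003]
force: [0.1, -0.3, -2.5]
grip_width: 0.0157
gripper_force: 45.0
time: 15.62
tool_pos: [0.5468, -0.0151, 0.1671]
ee_rot: [0.778, 0.629, -0.001, -0.001]
force: [-0.3, 0.2, -2.5]
grip_width: 0.0159
gripper_force: 45.0
phi -12.119392167141294 [-3.10748410e-03  9.08484549e-04 -9.99994759e-01]
tcp cr [-0.00121985  0.01777696] [ 0.5467521  -0.01506494  0.16710332]
0.11 -0.012 [[231.7  49.8]]
0.11 0.012 [[272.7  49.7]]
0.0885 -0.012 [[231.4  86.6]]
0.0885 0.012 [[272.9  86.6]]
```

The ten views are used up, so from here I measure edges near predicted positions by image code.

```bash
python3 - <<'E'
from h import *
import pickle
o=pickle.load(open('w8.p','rb'))
g=cv2.cvtColor(cv2.imread('pics/w8.png'),cv2.COLOR_BGR2GRAY).astype(float)
print('rows',[int(x) for x in g[36:100,242:262].mean(1)])
for r in (60,75,95,110,125): print(r,[int(x) for x in g[r-2:r+3,222:284].mean(0)])
E
```

```text
rows [166, 166, 166, 166, 167, 167, 167, 167, 167, 167, 167, 167, 166, 167, 167, 211, 228, 233, 234, 234, 234, 234, 234, 235, 235, 235, 235, 235, 236, 236, 236, 236, 237, 237, 237, 237, 238, 238, 238, 238, 238, 239, 239, 239, 239, 240, 240, 240, 240, 241, 231, 176, 210, 236, 239, 239, 239, 239, 239, 239, 239, 232, 204, 168]
60 [162, 162, 164, 164, 165, 165, 166, 166, 167, 163, 150, 212, 232, 236, 237, 238, 237, 237, 237, 237, 237, 237, 236, 235, 234, 235, 236, 236, 236, 235, 234, 235, 235, 234, 233, 232, 233, 234, 235, 235, 234, 235, 235, 235, 232, 228, 228, 230, 219, 187, 153, 158, 165, 165, 165, 165, 165, 165, 165, 165, 165, 165]
75 [163, 164, 163, 164, 164, 164, 165, 165, 165, 162, 158, 211, 233, 240, 240, 241, 241, 241, 241, 240, 240, 241, 240, 238, 238, 239, 239, 239, 239, 238, 238, 238, 239, 238, 236, 236, 236, 237, 238, 238, 238, 238, 239, 238, 235, 232, 231, 233, 219, 178, 122, 88, 88, 88, 91, 92, 93, 91, 89, 90, 89, 90]
95 [221, 221, 221, 218, 217, 220, 197, 97, 100, 106, 149, 222, 242, 247, 247, 246, 245, 242, 240, 239, 239, 240, 239, 234, 234, 237, 241, 240, 240, 239, 238, 238, 238, 239, 241, 242, 240, 236, 233, 228, 228, 228, 229, 221, 208, 206, 225, 235, 229, 204, 133, 57, 51, 51, 53, 53, 52, 52, 53, 61, 81, 165]
110 [111, 113, 114, 111, 109, 110, 101, 66, 47, 53, 80, 114, 125, 131, 132, 132, 130, 128, 125, 124, 124, 126, 127, 127, 126, 126, 126, 127, 127, 126, 125, 124, 124, 126, 128, 129, 127, 125, 124, 124, 124, 124, 125, 126, 126, 124, 124, 126, 122, 112, 85, 53, 51, 51, 63, 93, 110, 111, 104, 79, 53, 50]
125 [111, 112, 113, 112, 109, 109, 105, 81, 47, 51, 76, 110, 123, 132, 133, 132, 131, 128, 126, 124, 124, 125, 126, 127, 126, 126, 126, 127, 126, 125, 124, 123, 125, 126, 128, 130, 128, 125, 123, 124, 123, 124, 125, 126, 125, 124, 124, 126, 121, 108, 80, 51, 50, 51, 52, 51, 52, 52, 53, 52, 52, 57]
```

```bash
python3 -m crank '[0.001,0,-0.03,0,0,0,1,0,0,-0.02,0,0,0,1,0,0,-0.01,0,0,0,1,0,0,0,0,0,0,1,0,0,0,0,0,0,1]'
cat > st.py <<'E'
from h import *
o=arm.get_obs();t=np.array(o['tool_pos']);R=Ro.from_quat(o['ee_rot']).as_matrix()
v=[.5442,-.0327,np.radians(-12.16)];c,s=np.cos(v[2]),np.sin(v[2])
print('phi',np.degrees(np.arctan2(R[1,1],R[0,1])).round(2),'tilt',R[:,2].round(4))
print('tcp cr',((t[:2]-v[:2])@np.array([[c,-s],[s,c]])).round(4),t.round(4),'F cr',(np.array(o['force'][:2])@np.array([[c,-s],[s,c]])).round(1),o['force'].round(1),o['ft_torque'].round(2))
E
python3 st.py
```

```text
time: 16.3
tool_pos: [0.5495, -0.0154, 0.1101]
ee_rot: [0.778, 0.628, 0.001, 0.001]
force: [-0.5, 0.4, -3.0]
grip_width: 0.0156
gripper_force: 45.0
phi -12.14 tilt [ 1.6e-03 -2.0e-04 -1.0e+00]
tcp cr [0.0015 0.018 ] [ 0.5495 -0.0154  0.1101] F cr [-0.6  0.3] [-0.5  0.4 -3. ] [-0.06  0.08 -0.01]
```

```bash
python3 -m crank '[-0.001,0,-0.005,0,0,0,1,0,0,0,0,0,0,1]' >/dev/null; python3 st.py; python3 -m crank '[0,0,-0.002,0,0,0,1,0,0,0,0,0,0,1]' >/dev/null; python3 st.py
```

```text
phi -12.16 tilt [-2.e-04  0.e+00 -1.e+00]
tcp cr [-0.0003  0.0176] [ 0.5476 -0.0154  0.1041] F cr [-0.1  0.8] [ 0.1  0.8 -2.2] [-0.04  0.06  0.02]
phi -12.16 tilt [-3.e-04  0.e+00 -1.e+00]
tcp cr [-0.0002  0.0176] [ 0.5477 -0.0154  0.102 ] F cr [ 0.6 -0.8] [ 0.4 -0.9 -2.5] [-0.08  0.1   0.04]
```

```bash
python3 -m crank '[0,0,-0.004,0,0,0,1,0,0,-0.003,0,0,0,1,0,0,-0.002,0,0,0,1,0,0,0,0,0,0,1]' >/dev/null; python3 st.py
```

```text
phi -12.15 tilt [-6.e-04  1.e-04 -1.e+00]
tcp cr [-0.0004  0.0176] [ 0.5476 -0.0154  0.0928] F cr [0.8 0.3] [ 0.9  0.1 -2.5] [-0.09  0.08 -0.02]
```

```bash
python3 -m crank '[0,0,-0.001,0,0,0,1,0,0,-0.001,0,0,0,1,0,0,0,0,0,0,1]' >/dev/null; python3 st.py
```

```text
phi -12.15 tilt [-2.e-04  0.e+00 -1.e+00]
tcp cr [-0.0002  0.0176] [ 0.5477 -0.0154  0.0911] F cr [ 0.4 -0.4] [ 0.3 -0.5 -2.2] [-0.1   0.12 -0.05]
```

```bash
python3 -m crank '[0,0,-0.001,0,0,0,1,0,0,0,0,0,0,1]' >/dev/null; python3 st.py
```

```text
phi -12.15 tilt [-1.e-04 -0.e+00 -1.e+00]
tcp cr [-0.      0.0177] [ 0.5479 -0.0154  0.091 ] F cr [-4. -0.] [-3.9  0.8  5.8] [-0.02  0.82 -0.  ]
```

```bash
python3 -m crank '[-0.0013,-0.0038,0.0003,0,0,0,1,-0.0008,-0.0039,0,0,0,0,1,-0.0008,-0.0039,0,0,0,0,1,-0.0006,-0.0029,0,0,0,0,1,0,0,0,0,0,0,1]' >/dev/null; python3 st.py
```

```text
phi -12.17 tilt [ 1.1e-03 -2.0e-04 -1.0e+00]
tcp cr [-0.      0.0025] [ 0.5447 -0.0302  0.091 ] F cr [-0.1  2.9] [0.5 2.8 4. ] [ 0.36 -0.01 -0.05]
```

```bash
python3 -m crank '[-0.0004,-0.002,0,0,0,0,1,-0.0004,-0.0015,0,0,0,0,1,0,0,0,0,0,0,1]' >/dev/null; python3 st.py;  python3 -m crank '[-0.0003,-0.001,0,0,0,0,1,0,0,0,0,0,0,1]' >/dev/null; python3 st.py
```

```text
phi -12.16 tilt [ 0.0017  0.0016 -1.    ]
tcp cr [-0.  0.] [ 0.5442 -0.0327  0.091 ] F cr [1.1 5.9] [2.3 5.5 5.8] [ 0.96 -0.15 -0.01]
phi -12.16 tilt [ 0.0022  0.0034 -1.    ]
tcp cr [-0.0002 -0.0001] [ 0.544  -0.0327  0.091 ] F cr [ 1.3 11.2] [ 3.6 10.7  5.2] [ 1.36 -0.31  0.05]
```

```bash
python3 -m crank '[0.0002,0.001,0,0,0,0,1,0,0,0,0,0,0,0.1,0,0,0,0,0,0,0.1,0,0,0,0,0,0,0.1,0,0,0,0,0,0,0.1,0,0,0.03,0,0,0,0.1,0,0,0.04,0,0,0,0.1,-0.002,-0.02,0.04,0,0,0,0.1,-0.002,-0.02,0.012,0,0,0,0.1,0,0,0,0,0,0,0.1]'
python3 -m crank '[0,0,0,0,0,0,0.1]'
python3 st.py
python3 - <<'E'
from h import *
import pickle
o=arm.get_obs(); a=save('wrist','w9.png'); pickle.dump(o,open('w9.p','wb'))
v=[.5442,-.0327,np.radians(-12.16)];c,s=np.cos(v[2]),np.sin(v[2])
W=lambda x,y,z:[v[0]+x*c-y*s,v[1]+x*s+y*c,z]
P=proj('wrist',[W(0,.110,.064),W(0,.0885,.07),W(-.012,.08,.07),W(.012,.08,.07),W(0,-.098,.08),W(.028,.097,.075),W(.034,.124,.1)],o);print(P.round(1))
g=cv2.cvtColor(a,cv2.COLOR_RGB2GRAY).astype(float)
u,r=int(P[0,0]),int(P[0,1]);print(r-15,[int(x) for x in g[r-15:r+40,u-6:u+7].mean(1)])
r=int(P[2,1]);print(int(P[2,0])-8,[int(x) for x in g[r-1:r+2,int(P[2,0])-8:int(P[3,0])+9].mean(0)])
h=cv2.cvtColor(a,cv2.COLOR_RGB2HSV);m=(((h[...,0]<8)|(h[...,0]>172))&(h[...,1]>150)&(h[...,2]>60)).astype(np.uint8)
n,l,st,ce=cv2.connectedComponentsWithStats(m);print([(st[i].tolist(),ce[i].round(1).tolist()) for i in range(1,n) if st[i,4]>30])
E
```

```text
time: 20.42
tool_pos: [0.5394, -0.0747, 0.2125]
ee_rot: [0.779, 0.627, 0.0, 0.0]
force: [0.3, 0.3, 0.2]
grip_width: 0.0429
gripper_force: 0.0
time: 20.55
tool_pos: [0.5383, -0.0732, 0.21]
ee_rot: [0.778, 0.628, -0.001, -0.002]
force: [0.9, 0.8, -0.4]
grip_width: 0.0427
gripper_force: 0.0
phi -12.19 tilt [-0.0036  0.0012 -1.    ]
tcp cr [ 0.0027 -0.0409] [ 0.5383 -0.0732  0.21  ] F cr [0.7 0.9] [ 0.9  0.8 -0.4] [-0.05  0.01  0.03]
[[249.9  37. ]
 [249.9  58.9]
 [237.6  68.3]
 [262.3  68.2]
 [250.2 243.5]
 [279.5  48.2]
 [289.8   6.5]]
21 [167, 167, 167, 167, 167, 167, 167, 168, 169, 168, 101, 90, 96, 98, 99, 100, 125, 200, 234, 233, 233, 234, 234, 234, 235, 235, 236, 236, 236, 237, 237, 237, 237, 238, 238, 238, 239, 239, 232, 227, 239, 238, 238, 237, 238, 238, 238, 237, 238, 238, 238, 238, 238, 238, 238]
229 [98, 103, 103, 101, 97, 91, 69, 62, 139, 219, 244, 245, 243, 239, 237, 238, 240, 239, 239, 239, 238, 236, 237, 240, 240, 236, 234, 234, 235, 236, 235, 234, 195, 100, 52, 77, 98, 103, 102, 102, 102, 103]
[([281, 0, 17, 21, 274], [288.6, 9.8])]
```

The bar is home: the tongue end shows at row 37.6 against 37.0 predicted. Next is the latch. I grasp the knob at cradle (33.5,124.4) and drag it round its arc, turning the tool with it.

```bash
python3 -m crank '[0.0162,0.039,-0.005,0,0,0,0.1,0.0162,0.039,-0.005,0,0,0,0.1,0.0162,0.039,-0.01,0,0,0,0.1,0.0162,0.039,-0.02,0,0,0,0.1,0,0,-0.03,0,0,0,0.1,0,0,0,0,0,0,0.1,0,0,0,0,0,0,0.1]' > /dev/null; python3 st.py
python3 - <<'E'
import numpy as np
# arc increments in world, from th0 to end
a=np.radians(-12.16);c,s=np.cos(a),np.sin(a)
th=np.linspace(-.2,1.58,13);p=np.c_[28-28*np.sin(th),97+28*np.cos(th)]/1000
w=p@np.array([[c,s],[-s,c]]);print(np.diff(w,axis=0).round(4).tolist(),np.degrees(th[1]-th[0]))
print(w[0]+[.5442,-.0327],w[-1]+[.5442,-.0327])
E
```

```text
phi -12.16 tilt [-6.e-04  0.e+00 -1.e+00]
tcp cr [0.0342 0.1253] [0.604  0.0826 0.1424] F cr [-0.1 -0.4] [-0.2 -0.3  1.1] [-0.1   0.11 -0.01]
[[-0.0039, 0.0014], [-0.0041, 0.0008], [-0.0041, 0.0002], [-0.0041, -0.0004], [-0.004, -0.001], [-0.0038, -0.0016], [-0.0035, -0.0022], [-0.0032, -0.0027], [-0.0027, -0.0031], [-0.0023, -0.0035], [-0.0017, -0.0038], [-0.0011, -0.004]] 8.498873961107211
[0.60322243 0.08188005] [0.56457919 0.06187146]
```

Descend to z 0.099 and close gently.

```bash
python3 -m crank '[-0.0008,-0.0007,-0.025,0,0,0,0.1,0,0,-0.018,0,0,0,0.1,0,0,0,0,0,0,0.1,0,0,0,0,0,0,1,0,0,0,0,0,0,1,0,0,0,0,0,0,1,0,0,0,0,0,0,1,0,0,0,0,0,0,1,0,0,0,0,0,0,1]' 15; python3 st.py
```

```text
time: 22.6
tool_pos: [0.6039, 0.082, 0.1]
ee_rot: [0.778, 0.628, 0.001, 0.0]
force: [0.5, 0.5, 2.7]
grip_width: 0.0131
gripper_force: 15.0
phi -12.15 tilt [ 1.3e-03  2.0e-04 -1.0e+00]
tcp cr [0.0342 0.1247] [0.6039 0.082  0.1   ] F cr [0.4 0.6] [0.5 0.5 2.7] [-0.01 -0.08  0.05]
```

```bash
python3 -m crank '[-0.0039,0.0014,0,0,0,8.5,1,-0.0041,0.0008,0,0,0,8.5,1,-0.0041,0.0002,0,0,0,8.5,1,-0.0041,-0.0004,0,0,0,8.5,1,0,0,0,0,0,0,1]' 25; python3 st.py
```

```text
time: 23.22
tool_pos: [0.5875, 0.0844, 0.1001]
ee_rot: [0.561, 0.828, 0.001, 0.0]
force: [1.0, 2.0, 3.2]
grip_width: 0.013
gripper_force: 25.0
phi 21.76 tilt [ 0.0012  0.001  -1.    ]
tcp cr [0.0177 0.1236] [0.5875 0.0844 0.1001] F cr [0.6 2.1] [1.  2.  3.2] [ 0.4  -0.14  0.12]
```

```bash
python3 -m crank '[-0.004,-0.001,0,0,0,8.5,1,-0.0038,-0.0016,0,0,0,8.5,1,-0.0035,-0.0022,0,0,0,8.5,1,-0.0032,-0.0027,0,0,0,8.5,1,0,0,0,0,0,0,1]'; python3 st.py; python3 -m crank '[-0.0027,-0.0031,0,0,0,8.5,1,-0.0023,-0.0035,0,0,0,8.5,1,-0.0017,-0.0038,0,0,0,8.5,1,-0.0011,-0.004,0,0,0,8.5,1,0,0,0,0,0,0,1]'; python3 st.py
```

```text
time: 23.85
tool_pos: [0.5728, 0.0771, 0.1]
ee_rot: [0.295, 0.955, 0.001, -0.0]
force: [-1.0, 3.6, 3.7]
grip_width: 0.0129
gripper_force: 25.0
phi 55.63 tilt [ 3.0e-04  1.6e-03 -1.0e+00]
tcp cr [0.0049 0.1134] [0.5728 0.0771 0.1   ] F cr [-1.7  3.3] [-1.   3.6  3.7] [0.92 0.09 0.11]
time: 24.48
tool_pos: [0.5648, 0.0628, 0.1]
ee_rot: [0.003, 1.0, 0.001, -0.0]
force: [-1.0, 5.5, 5.6]
grip_width: 0.0131
gripper_force: 25.0
phi 89.65 tilt [-8.0e-04  1.6e-03 -1.0e+00]
tcp cr [-0.      0.0976] [0.5648 0.0628 0.1   ] F cr [-2.2  5.2] [-1.   5.5  5.6] [1.   0.3  0.21]
```

```bash
python3 -m crank '[-0.0003,-0.0015,0,0,0,0,1,0,-0.001,0,0,0,0,1,0,0,0,0,0,0,1]'>/dev/null; python3 st.py
```

```text
phi 89.58 tilt [-1.e-04  6.e-03 -1.e+00]
tcp cr [-0.      0.0973] [0.5647 0.0624 0.1   ] F cr [-1.7 12. ] [ 0.9 12.1  5. ] [2.3  0.15 0.24]
```

At its stop: the force is rising with no travel. I relax, release, lift away and check.

```bash
python3 -m crank '[0.0002,0.0025,0,0,0,0,1,0,0,0,0,0,0,0.3,0,0,0,0,0,0,0.3,0,0,0,0,0,0,0.3,0,0,0,0,0,0,0.3,0,0,0.03,0,0,0,0.3,0,0,0.04,0,0,0,0.3,0.015,0.0,0.04,0,0,-10,0.3,0.015,-0.02,0.02,0,0,-10,0.3]'; python3 -m crank '[0,-0.035,0,0,0,-10,0.3,0,-0.035,0,0,0,-10,0.3,-0.015,-0.035,0,0,0,-10,0.3,-0.015,-0.035,0,0,0,-10,0.3,-0.02,0,0,0,0,-10,0.3,0,0,0,0,0,-10,0.3,0,0,0,0,0,-10,0.3,0,0,0,0,0,-10,0.3,0,0,0,0,0,0,0.3,0,0,0,0,0,0,0.3]'
python3 - <<'E'
from h import *
o=arm.get_obs(); a=save('wrist','w10.png')
v=[.5442,-.0327,np.radians(-12.16)];c,s=np.cos(v[2]),np.sin(v[2])
W=lambda x,y,z:[v[0]+x*c-y*s,v[1]+x*s+y*c,z]
cr=lambda p:(np.array(p)[:,:2]-v[:2])@np.array([[c,-s],[s,c]])
P=proj('wrist',[W(0,.110,.064),W(0,.0885,.07),W(-.012,.07,.07),W(.012,.07,.07),W(0,.097,.1),W(0,.097,.078)],o);print(P.round(1))
g=cv2.cvtColor(a,cv2.COLOR_RGB2GRAY).astype(float)
for x in (-.01,.009):
  q=proj('wrist',[W(x,.110,.064)],o)[0].astype(int);print(q,q[1]-8,[int(k) for k in g[q[1]-8:q[1]+40,q[0]-1:q[0]+2].mean(1)])
for y in (.075,.04):
  q=proj('wrist',[W(-.012,y,.07),W(.012,y,.07)],o).astype(int);r=q[0,1];print(q.tolist(),[int(k) for k in g[r-1:r+2,q[0,0]-6:q[1,0]+7].mean(0)])
h=cv2.cvtColor(a,cv2.COLOR_RGB2HSV);m=(((h[...,0]<8)|(h[...,0]>172))&(h[...,1]>150)&(h[...,2]>60)).astype(np.uint8)
n,l,st,ce=cv2.connectedComponentsWithStats(m)
for i in range(1,n):
  if st[i,4]>30: print(st[i].tolist(),ce[i].round(1).tolist(),cr(atz('wrist',[ce[i]],.09,o)).round(4))
print(o['tool_pos'],o['force'],o['grip_width'])
E
```

```text
time: 25.98
tool_pos: [0.5961, 0.0424, 0.2326]
ee_rot: [0.177, 0.984, 0.0, 0.002]
force: [0.5, -0.7, -1.0]
grip_width: 0.0332
gripper_force: 0.0
time: 27.22
tool_pos: [0.5447, -0.0981, 0.2294]
ee_rot: [0.766, 0.643, -0.0, -0.0]
force: [-0.5, 0.7, 0.5]
grip_width: 0.0332
gripper_force: 0.0
[[244.7  18.4]
 [243.8  38.9]
 [231.6  57.7]
 [254.9  58.6]
 [243.1  19.2]
 [243.8  27.3]]
[234  18] 10 [168, 168, 153, 104, 93, 97, 97, 99, 107, 173, 214, 221, 221, 222, 223, 225, 226, 227, 228, 229, 230, 231, 232, 232, 233, 233, 231, 231, 226, 214, 232, 240, 240, 241, 241, 241, 241, 241, 241, 241, 242, 242, 242, 243, 242, 242, 242, 243]
[253  18] 10 [166, 167, 167, 130, 93, 93, 96, 97, 97, 132, 203, 144, 107, 111, 113, 114, 113, 125, 129, 127, 190, 193, 208, 211, 182, 137, 85, 141, 207, 220, 215, 227, 229, 228, 228, 227, 226, 224, 222, 221, 220, 219, 218, 217, 215, 211, 210, 209]
[[231, 52], [255, 53]] [76, 76, 75, 72, 66, 42, 86, 213, 242, 243, 241, 237, 236, 237, 238, 237, 238, 237, 236, 235, 237, 239, 235, 233, 233, 234, 234, 234, 230, 190, 89, 63, 82, 93, 96, 95, 95]
[[230, 88], [253, 88]] [34, 39, 40, 49, 63, 60, 47, 85, 126, 132, 118, 69, 53, 52, 50, 41, 33, 29, 29, 32, 37, 45, 53, 54, 58, 84, 116, 126, 123, 101, 62, 60, 61, 61, 61, 65]
[236, 12, 14, 20, 226] [242.8, 21.4] [[-0.0006  0.0984]]
[ 0.54470676 -0.09809839  0.22935279] [-0.49927375  0.72058229  0.50375886] 0.03320298248424528
```

The knob shows at cradle (-0.6, 98.4) mm, which is the latch closed, and the bar is still home. I hand in.

```bash
python3 -c "
from bench import arm
print(arm.close_job())"
```

```text
the job is handed in; nothing more can be done
None
```

The job was handed in at about 27 s of robot time: the bracket is flat in the nest about 2 mm off centre, the bar is home within about 1 mm under the keeper roof, and the latch is swung across the tongue to its stop. All of this is from my own measurements, as hand-in returned no verdict.

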